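# Lock the tube rack onto the demonstration board

### The arm

A 7-joint arm with a two-finger parallel gripper is mounted at the origin on the work surface. World frame = base frame: x ahead of the robot, y to its left, z up, the work surface at z = 0. Lengths are in m, angles in rad, forces in N, time in s.
With the tool pointing down it reaches from about 0.35 to 0.9 m from the base axis. Payload 19.9 kg.
Tool frame: the origin (TCP) lies midway between the tips of the shut fingers; the grasp point (between the pads) lies 19 mm behind it (r.pinch_z is the distance from the TCP to the grasp point, in m); z points along the fingers, x is the direction in which the jaws open and shut, and the axes are right-handed (so a half turn about z gives the same grasp; the last joint's range is limited). The gripper opens to 85 mm and grips with 20 to 120 N. Pads are 22 mm wide; open, the fingers measure 114 mm over their backs; the gripper's body (76 mm by 85 mm) begins 54 mm behind the grasp point. The pads swing forward as they close: fully open they stand 13 mm farther back than shut.
Start: joints at [1.298, 0.417, -0.01, 1.614, 0.005, 1.111, -0.053], TCP at [0.144, -0.608, 0.231] pointing down, gripper open.
Joint ranges: [-2.81, 2.81], [-0.39, 2.02], [-1.27, 1.25], [0.06, 2.57], [-1.19, 4.33], [0.19, 2], [-2.82, 2.82]. Speed limits (rad/s): [1.89, 1.89, 2.39, 2.39, 3.01, 3.01, 3.01].

### API

Orientations are given as a unit quaternion [w, x, y, z].
In Python, from bench import r gives the robot as it stands.
- The arm moves only by the tool step_arm, never from a script. Its argument "commands" is a list of rows, each a list of 5 numbers: the gripper's target within -1 to 1 (shut at 1, half-way at 0, fully open at -1), then the shift along the tool's x, y, z in units of 20 cm (1.0 is 20 cm), then the turn about the tool's z in units of 0.5 rad (1.0 is 0.5 rad). In form: [[grip, x, y, z, spin], ...]. A call has exactly 5 rows; each row shifts and turns the commanded pose from where the row before left it, along the tool's axes as they then stand; what a row does not reach is not made up. A row lasts 1/12 s, in which the tool goes at most 41.7 mm and 7.16 degrees, less where a joint would pass 70% of its speed; a pose out of reach is approached as far as the arm can. A call with a number of a shift or a turn outside -1 to 1 is refused whole. A call with a gripper value outside its range is refused whole. The fingers move at their own pace and stop on an object; "grip_force" is the grip in N (left out, the last holds). Time passes only in rows, so rows that do not move let the fingers close, or fill a call up. It gives the time, the measured TCP pose, the force and the opening at its end, in the units of the state.
- r.get_obs(): the state, without advancing time (a new reading comes with each control period).
- r.grab_frame(name): name is "scene" or "top"; returns the picture (480x640x3 uint8, red, green, blue); there is no depth.
- r.camera_params(name): a dict with "fx", "fy", "cx", "cy" (pixels), "R" (3x3) and "t" (3): a world point X has camera coordinates R X + t. Camera axes: x right, y down, z forward; pixel columns grow to the right and rows downward; lengths in m; the calibration is good to about 2 mm. A picture is of the moment at which its call begins. camera_params takes no time and is no camera call.
- r.hand_in(): hands the job in, once; it reports no verdict.
The state is a dict: "t": time; "qpos": joint angles; "qd": joint speeds; "effort": joint torques, N m; "position": TCP position; "tool_rot": TCP orientation; "contact_force": force on the tool from outside, world axes, zero at the start; "torque": the same for the moment, N m; "finger_gap": finger opening in m.
Only numpy, scipy, OpenCV 4.12 (cv2) and the standard library are available. Lean on these libraries where they do the work, as an engineer would, in place of code of your own. Each camera call takes 0.05 s, during which the arm holds its last target. There are 200 camera calls.

### The job

Pick up the loose test-tube rack by its wooden grip, lower its foot plate flat over the two screw heads on the plywood board so that they come up through the wide ends of its keyholes, then slide it along the board, away from the sprung catch, until it is fully home and the catch has sprung up behind the plate. Work gently, searching by feel for the screws and never pressing hard on the board with rack or gripper, leave the cups and the jar where they are, and let go of the rack.

Things in the scene. Friction and masses are not known exactly. Their poses are not given: they have to be found in the camera images.
- rack_grip (a point): Centre of the upright wooden grip of the loose tube rack (about 0.35 kg), 45 mm above the underside of its foot plate. Grip: 30 mm (x) by 14 mm (y), from the plate's top to 76 mm above its underside; pinch it across y. Axes: x along the plate, z up. The plate's slots run towards -x from their wide ends.
- rack: The rack; origin at the centre of the underside of its flat aluminium foot plate, 200 (x) by 64 (y) by 6 mm; axes as the grip. White tube wells 28 mm across, 51 mm high over the underside, at x = +-83 mm. Keyholes through the plate on y = 0: wide ends 19 mm across, centred at x = +45 and -45 mm; from each a slot 9.5 mm wide runs towards -x, closed end 21 mm from the wide end's centre.
- rack_front (a point): Middle of the foot plate's +x short edge, 100 mm from the grip's centre, 3 mm above the underside. This edge leads when the rack is slid home.
- board: Fixed plywood board 300 (x) by 120 (y) by 18 mm, flat on the table; origin at the centre of its underside, x along its length, z up. Along it, on a 6 mm rubber pad that yields 1 mm per 4 N down or along x, lies a steel strip 44 mm wide, 3 mm thick, with two shoulder screws on y = 0, 90 mm apart along x: shank 6 mm across; head 14 mm across, underside 9 mm and top 13 mm above the strip.
- board_mid (a point): Board's middle at the height of the strip's top (27 mm above the table), where the foot plate comes to rest. The strip was set by hand: the mid-point between the screws lies up to 20 mm from here, either way along the board's x, differing each time and shown by no listed pose: find it by feel or eye. It stays put. Grip over that mid-point = wide holes over the heads, 2.5 mm room all round.
- board_front (a point): Middle of the board's +x end, on its top face. The rack goes on with its +x the same way as the board's +x, drops onto the strip (pressing the catch down) and is then slid 18 mm towards this end, until the closed slot ends meet the screw shanks: fully home.
- catch (a joint): Sprung catch: dark steel block 12 (x) by 26 (y) mm in the strip, 90 mm to the -x side of the mid-point between the screws. Value in m: 0 = up, 5 mm above the strip; 0.005 = flush, under the foot plate. Starts to give at 1.5 N, flush at 2.3 N. With the rack fully home it springs up behind the plate's -x edge, 2 mm clear of it; up to there the plate holds it down.
- cup_a: Bystander: clear open plastic cup 62 mm across and 68 mm high, origin at the centre of its underside; not to be disturbed.
- cup_b: Bystander: a second such cup, not to be disturbed.
- jar: Bystander: amber jar with a screw cap, 60 mm across and 85 mm high, origin at the centre of its underside; not to be disturbed.
Things that resemble listed ones, but are neither listed nor needed, are in the scene too. Of the things like the rack, leave any that is purple; of the rest the larger one is meant.

How it is judged:
By the outcome, as a careful person would: the job done as asked, in the order asked, and still so for the second after the job is handed in, with the robot touching nothing.
It also fails if it takes over 58 s, if anything falls off the work surface, if the arm or the gripper's body presses on something with over 40 N, if the wrist force passes 120 N, or if a joint passes its speed limit or range.

## Working session

There is one attempt and no reset: what is moved stays moved. The work goes in short steps, Python scripts to look and compute and a tool call to move; the robot and the scene stay as the last step left them, time stands still between calls to the robot, and variables do not carry over. Pictures are saved under pics/ and viewed, about 8 in all and at most 12, crops included, and the job is handed in when it is done.

Besides the shell and the picture viewer there is one more tool, called as a command line: name --pt "numbers of a row" for each row, then --argument value for the rest. step_arm: Moves the arm, as the interface text tells. Its arguments: {"type":"object","properties":{"commands":{"type":"array","items":{"type":"array","items":{"type":"number"}}},"grip_force":{"type":"number"}},"required":["commands"]}

```bash
mkdir -p pics; python3 - <<'E'
from bench import r
import cv2,numpy as np
for n in("scene","top"):
    f=r.grab_frame(n); cv2.imwrite(f"pics/{n}0.png",f[:,:,::-1]); p=r.camera_params(n); print(n,{k:np.round(v,4).tolist() for k,v in p.items()})
o=r.get_obs();print({k:np.round(v,4).tolist() for k,v in o.items()},r.pinch_z)
E
```

```text
scene {'fx': 608.7015, 'fy': 608.7015, 'cx': 315.9548, 'cy': 243.3215, 'R': [[0.8079, 0.5892, -0.0135], [0.3885, -0.5496, -0.7396], [-0.4432, 0.5923, -0.6729]], 't': [-0.4197, -0.1643, 1.5383]}
top {'fx': 503.523, 'fy': 503.523, 'cx': 315.4399, 'cy': 238.4735, 'R': [[-0.0144, -0.9998, -0.0107], [-0.9943, 0.0154, -0.1056], [0.1058, 0.0092, -0.9943]], 't': [0.0157, 0.5459, 1.3408]}
{'t': 0.1, 'qpos': [1.2975, 0.4179, -0.0103, 1.6141, 0.0047, 1.1107, -0.053], 'qd': [-0.0004, -0.0013, -0.0011, -0.0018, -0.0004, 0.0011, 0.0004], 'effort': [0.0012, -86.5819, 0.68, -43.564, 0.0192, 0.005, 0.0001], 'position': [0.1435, -0.608, 0.2307], 'tool_rot': [-0.0003, 0.7842, -0.6206, -0.0005], 'contact_force': [-0.039, 0.7853, -0.2554], 'torque': [-0.0184, -0.0318, 0.0025], 'finger_gap': 0.0853} 0.0187
```

View pics/scene0.png

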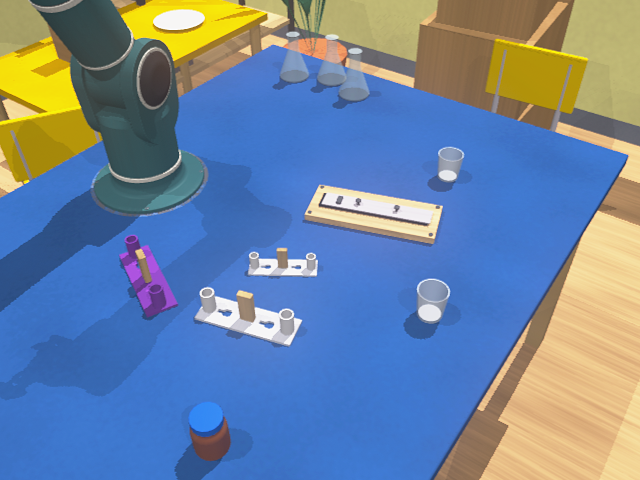

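View pics/top0.png

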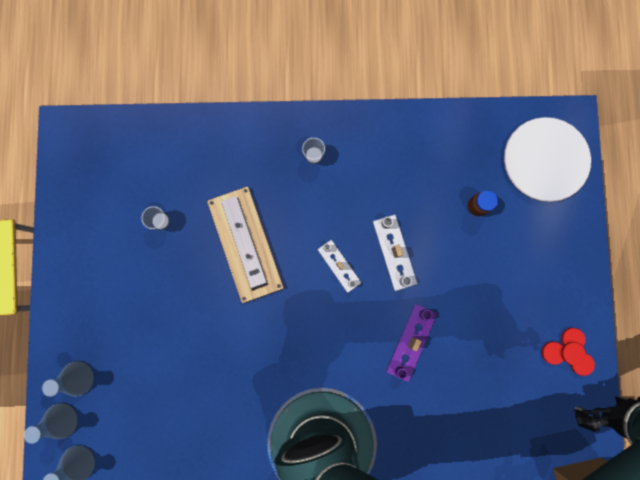

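The large white rack (top about (396,252)) is the one meant. The board is at about (246,244), with its dark catch at the end nearer the robot (254,271). Next I'll zoom in on the rack and board.

```bash
python3 - <<'E'
import cv2,numpy as np
t=cv2.imread("pics/top0.png");s=cv2.imread("pics/scene0.png")
def c(im,x,y,w,h): return cv2.resize(im[y:y+h,x:x+w],(400,300),interpolation=cv2.INTER_CUBIC)
# top crops 4x -> 100x75; scene 
a=c(t,346,213,100,75+12-12);b=c(t,196,180,168,126)
d=c(s,190,268,120,90);e=c(s,300,168,150,112)
cv2.imwrite("pics/z1.png",np.vstack([np.hstack([a,b]),np.hstack([d,e])]))
E
```

```text
(no output)
```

View pics/z1.png

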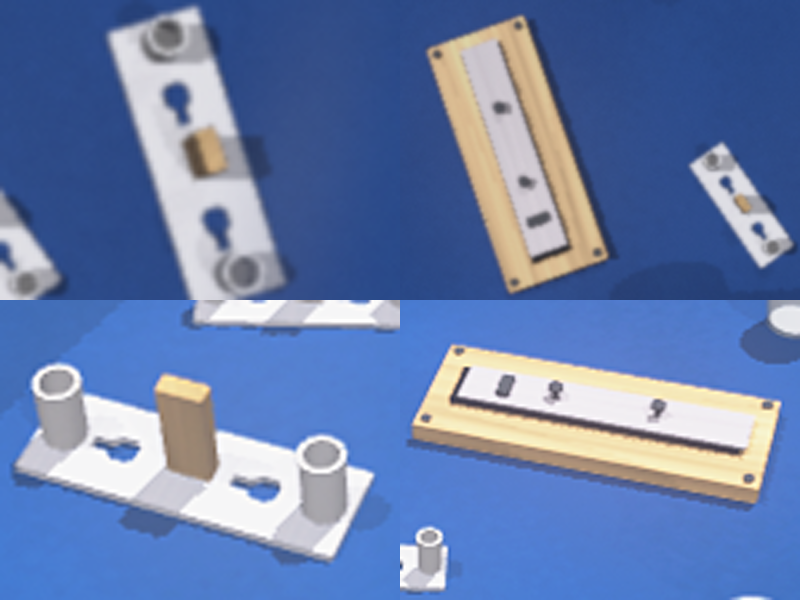

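Bottom left: the wide ends lie toward the far end, so the rack's +x points away from the robot, the same as the board's +x. The screws are at top about (238.8,225) and (249,256). Now I'll work out positions.

```bash
cat > h.py <<'E'
import cv2,numpy as np
from bench import r
def ray(n,uv,z):
    p=r.camera_params(n);R=np.array(p["R"]);t=np.array(p["t"])
    d=R.T@np.array([(uv[0]-p["cx"])/p["fx"],(uv[1]-p["cy"])/p["fy"],1]);c=-R.T@t
    return c+d*(z-c[2])/d[2]
def poly(n,m,z):
    c=max(cv2.findContours(m.astype(np.uint8),cv2.RETR_EXTERNAL,cv2.CHAIN_APPROX_NONE)[0],key=cv2.contourArea)
    w=np.array([ray(n,p[0],z)[:2] for p in c],np.float32)
    (x,y),s,a=cv2.minAreaRect(w*1000); k=np.array(cv2.boxPoints(((x,y),s,a)))
    e=[k[1]-k[0],k[2]-k[1]];L=max(e,key=np.linalg.norm);L=L*np.sign(L[0])
    return np.round([x,y,*s,np.degrees(np.arctan2(L[1],L[0]))],1)
E
python3 - <<'E'
from h import *
for n in("top","scene"):
    im=cv2.imread(f"pics/{n}0.png");hsv=cv2.cvtColor(im,cv2.COLOR_BGR2HSV).astype(int);H,S,V=hsv[...,0],hsv[...,1],hsv[...,2]
    yy,xx=np.mgrid[:480,:640]
    B=(xx>200)&(xx<295)&(yy>180)&(yy<310) if n=="top" else (xx>300)&(xx<450)&(yy>180)&(yy<245)
    K=(xx>362)&(xx<425)&(yy>205)&(yy<296) if n=="top" else (xx>190)&(xx<306)&(yy>280)&(yy<348)
    print(n,"board z18",poly(n,B&~((H>95)&(S>110)),.018))
    notblue=K&~((H>95)&(S>110))
    strip=B&(S<60)&(V>110)
    print(" strip z27",poly(n,cv2.morphologyEx(strip.astype(np.uint8),cv2.MORPH_CLOSE,np.ones((9,9))),.027))
    print(" rack z6",poly(n,notblue,.006))
    g=K&(H>8)&(H<25)&(S>70);ys,xs=np.nonzero(g);print(" grip px",xs.min(),xs.max(),ys.min(),ys.max(),xs.mean(),ys.mean())
    dk=cv2.erode(cv2.morphologyEx(strip.astype(np.uint8),cv2.MORPH_CLOSE,np.ones((11,11))),np.ones((3,3))).astype(bool)&(V<105)
    _,_,st,ce=cv2.connectedComponentsWithStats(dk.astype(np.uint8))
    for a,c in zip(st[1:],ce[1:]):
        if a[4]>4: print("  dark",a,c.round(1),(ray(n,c,.04)*1000).round(1)[:2],(ray(n,c,.027)*1000).round(1)[:2])
c=lambda u,v:(346+u/4-.4,213+v/4-.4)
print("wells", [ (ray("top",c(*q),.051)*1000).round(1) for q in((170,36),(243,270))])
E
```

```text
top board z18 [536.2 202.1 305.  126.1  19.1]
 strip z27 [535.2 202.5 300.1 120.8  18.6]
 rack z6 [ 507.7 -209.8  204.7   69.4   16. ]
 grip px 393 401 245 255 397.22535211267603 250.57746478873239
  dark [236 224   4   3  11] [237.6 224.9] [585.2 217.8] [587.  219.9]
  dark [247 255   4   3  10] [248.2 256. ] [500.3 189.1] [501.3 191. ]
  dark [250 270   8   5  24] [253.7 271.8] [457.5 174.4] [458.1 176.1]
  dark [252 283  14   7  30] [258.6 286.3] [418.6 161.4] [418.8 163. ]
scene board z18 [542.1 191.5 302.  141.7  19. ]
 strip z27 [548.  181.5 297.4 137.7  19. ]
 rack z6 [ 495.  -201.2  224.9  102.    15.9]
 grip px 237 254 291 319 243.80733944954127 296.8440366972477
  dark [319 193 108  32 202] [369.1 213.3] [551.2 159.1] [543.3 172.7]
wells [array([ 586.3, -188.2,   51. ]), array([ 429.2, -231.8,   51. ])]
```

step_arm --pt "-1 0 0 0 -0.087" --pt "-1 -0.071 -0.1146 0 0" --pt "-1 -0.071 -0.1146 0 0" --pt "-1 -0.071 -0.1146 0 0" --pt "-1 -0.071 -0.1146 0 0" --grip_force 60

```text
t: 0.52
position: [0.2169, -0.5275, 0.2309]
tool_rot: [-0.0, 0.797, -0.603, -0.0]
contact_force: [0.6, -0.2, 1.0]
finger_gap: 0.0855
```

step_arm --pt "-1 -0.071 -0.1146 0 0" --pt "-1 -0.071 -0.1146 0 0" --pt "-1 -0.071 -0.1146 0 0" --pt "-1 -0.071 -0.1146 0 0" --pt "-1 -0.071 -0.1146 0 0"

```text
t: 0.93
position: [0.308, -0.428, 0.2311]
tool_rot: [-0.0, 0.797, -0.603, -0.0]
contact_force: [0.4, -1.0, 0.3]
finger_gap: 0.0853
```

step_arm --pt "-1 -0.071 -0.1146 0 0" --pt "-1 -0.071 -0.1146 0 0" --pt "-1 -0.071 -0.1146 0 0" --pt "-1 -0.071 -0.1146 0 0" --pt "-1 -0.071 -0.1146 0 0"

```text
t: 1.35
position: [0.3989, -0.3285, 0.2311]
tool_rot: [0.0, 0.797, -0.603, -0.0]
contact_force: [0.5, -0.8, -0.1]
finger_gap: 0.0854
```

step_arm --pt "-1 -0.071 -0.1146 0 0" --pt "-1 -0.071 -0.1146 0 0" --pt "-1 -0.071 -0.1146 0 0" --pt "-1 -0.071 -0.1146 0 0" --pt "-1 -0.071 -0.1146 0 0"

```text
t: 1.77
position: [0.4899, -0.2291, 0.2311]
tool_rot: [0.0, 0.797, -0.603, -0.0]
contact_force: [-0.3, 0.4, 0.1]
finger_gap: 0.0855
```

step_arm --pt "-1 -0.071 -0.1146 0 0" --pt "-1 0 0 0 0" --pt "-1 0 0 0 0" --pt "-1 0 0 0 0" --pt "-1 0 0 0 0"

```text
t: 2.18
position: [0.5068, -0.2112, 0.2311]
tool_rot: [0.0, 0.797, -0.604, -0.0]
contact_force: [-0.6, 0.2, 0.4]
finger_gap: 0.0854
```

step_arm --pt "-1 -0.005 -0.006 0.12 0" --pt "-1 0 0 0.14 0" --pt "-1 0 0 0.14 0" --pt "-1 0 0 0.14 0" --pt "-1 0 0 0.12 0"

```text
t: 2.6
position: [0.5074, -0.2099, 0.0977]
tool_rot: [0.0, 0.797, -0.604, -0.0]
contact_force: [1.0, -0.1, -0.4]
finger_gap: 0.0853
```

step_arm --pt "-1 0 0 0.12 0" --pt "-1 0 0 0.1 0" --pt "-1 0 0 0.08 0" --pt "-1 0 0 0.055 0" --pt "-1 0 0 0 0"

```text
t: 3.02
position: [0.507, -0.2094, 0.0264]
tool_rot: [0.0, 0.797, -0.604, -0.001]
contact_force: [-0.5, 0.5, -0.1]
finger_gap: 0.085
```

step_arm --pt "-0.3 0 0 0 0" --pt "0.2 0 0 0 0" --pt "0.5 0 0 0 0" --pt "0.6 0 0 0 0" --pt "0.6 0 0 0 0"

```text
t: 3.43
position: [0.5087, -0.2092, 0.0289]
tool_rot: [-0.0, 0.797, -0.603, 0.0]
contact_force: [0.3, -0.7, -0.7]
finger_gap: 0.0252
```

```bash
python3 - <<'E'
from h import *
s=r.grab_frame("scene")[:,:,::-1];t=r.grab_frame("top")[:,:,::-1]
cv2.imwrite("pics/g1.png",np.hstack([cv2.resize(s[240:360,170:330],(400,300),interpolation=2),cv2.resize(t[195:300,340:480],(400,300),interpolation=2)]))
o=r.get_obs();print(o["position"],o["finger_gap"],o["contact_force"])
E
```

```text
[ 0.50852028 -0.20916417  0.02863845] 0.017146386799155627 [-0.52909637 -0.35632139 -0.15495912]
```

View pics/g1.png

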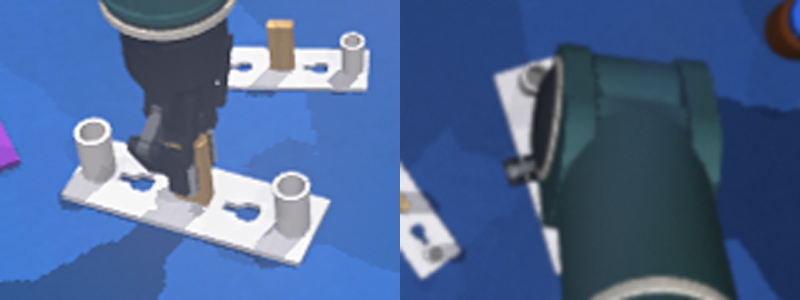

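The jaws straddle the grip with the plate clear below. I'll close, then lift.

step_arm --pt "1 0 0 0 0" --pt "1 0 0 0 0" --pt "1 0 0 0 0" --pt "1 0 0 0 0" --pt "1 0 0 0 0" --grip_force 60

```text
t: 3.95
position: [0.5085, -0.2092, 0.0286]
tool_rot: [-0.0, 0.797, -0.603, 0.0]
contact_force: [-1.1, -0.9, 6.9]
finger_gap: 0.0133
```

step_arm --pt "1 0 0 -0.02 0" --pt "1 0 0 -0.05 0" --pt "1 0 0 -0.1 0" --pt "1 0 0 -0.15 0" --pt "1 0 0 -0.15 0"

```text
t: 4.37
position: [0.5077, -0.2086, 0.1235]
tool_rot: [0.0, 0.798, -0.603, -0.001]
contact_force: [0.7, -0.2, -3.0]
finger_gap: 0.0132
```

step_arm --pt "1 0 0 -0.08 0" --pt "1 0 0 -0.04 0" --pt "1 0 0 0 0" --pt "1 0 0 0 0" --pt "1 0 0 0 0"

```text
t: 4.78
position: [0.5077, -0.2088, 0.145]
tool_rot: [0.0, 0.797, -0.603, -0.001]
contact_force: [-1.6, 0.5, -3.6]
finger_gap: 0.0132
```

```bash
python3 - <<'E'
from h import *
s=r.grab_frame("scene")[:,:,::-1]
cv2.imwrite("pics/l1.png",cv2.resize(s[160:360,150:400],(800,640),interpolation=2)[:600])
o=r.get_obs();print({k:np.round(v,4).tolist() for k,v in o.items()})
E
```

```text
{'t': 4.8333, 'qpos': [0.5717, 0.4005, -0.2924, 1.8741, 0.1448, 0.8897, -1.086], 'qd': [-0.0004, 0.0005, -0.0013, -0.0028, -0.0004, 0.0033, 0.0014], 'effort': [0.0868, -79.8852, -4.5952, -38.7128, 0.0185, 0.0046, -0.0011], 'position': [0.5077, -0.2088, 0.1449], 'tool_rot': [0.0002, 0.7975, -0.6034, -0.0011], 'contact_force': [0.7668, 0.5921, -3.7589], 'torque': [-0.0034, 0.0067, 0.0072], 'finger_gap': 0.0133}
```

View pics/l1.png

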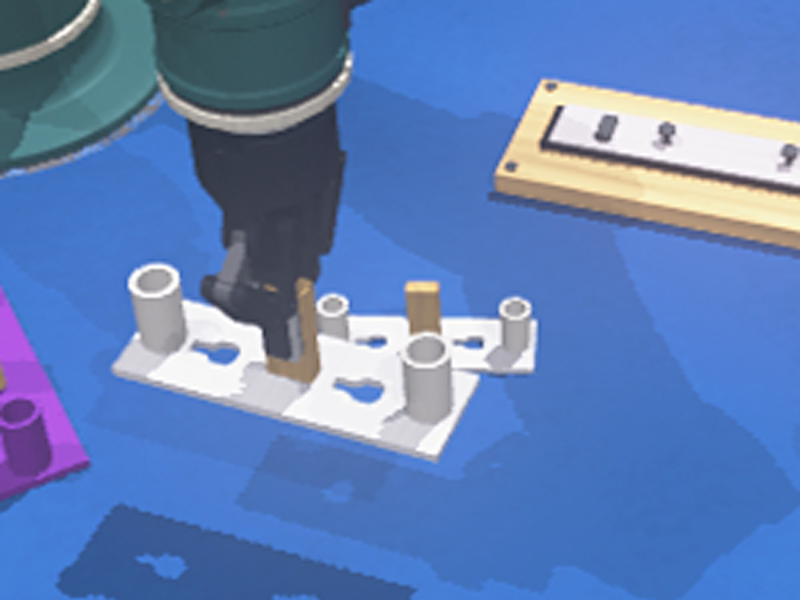

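The rack is held level with a −3.6 N weight signal. The well rims are at scene (198.8,247.5) and (283.4,269.1). I'll compare rack and screw positions using the same camera.

```bash
python3 - <<'E'
from h import *
s=cv2.imread("pics/scene0.png")
w=[ray("scene",q,.1674)*1000 for q in((198.75,247.5),(283.4,269.1))]
h=[ray("scene",q,.040)*1000 for q in((358.5,200.),(396.4,207.2))]
for a,b in(w,h): print(((a+b)/2).round(1),np.linalg.norm(a-b).round(1),np.degrees(np.arctan2(*(b-a)[1::-1])).round(1))
w0=[ray("scene",(190+x*.3,268+(y-300)*.3),.051)*1000 for x,y in((60,382),(323,455))]
a,b=w0;print("orig",((a+b)/2).round(1),np.linalg.norm(a-b).round(1))
c=cv2.resize(s[180:225,330:430],(800,360),interpolation=cv2.INTER_CUBIC);cv2.imwrite("pics/hd.png",c)
E
```

```text
[ 510.5 -210.7  167.4] 165.1 15.8
[547.9 199.3  40. ] 88.6 17.9
orig [ 512.6 -211.7   51. ] 164.5
```

View pics/hd.png

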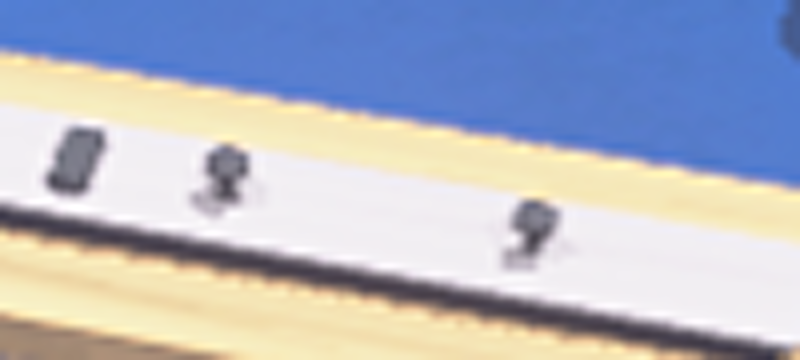

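Heads in the scene view are at about (358,200) and (396.4,206.6). The two views agree to about 2 mm on the needed displacement. I'll carry the rack over the board and turn it +3°.

step_arm --pt "1 0 0 0 -0.105" --pt "1 -0.06 -0.026 0 0" --pt "1 -0.1185 -0.0524 0 0" --pt "1 -0.1185 -0.0524 0 0" --pt "1 -0.1185 -0.0524 0 0"

```text
t: 5.25
position: [0.5158, -0.1171, 0.1453]
tool_rot: [0.0, 0.813, -0.583, -0.001]
contact_force: [1.1, 1.0, -3.6]
finger_gap: 0.0134
```

step_arm --pt "1 -0.1185 -0.0524 0 0" --pt "1 -0.1185 -0.0524 0 0" --pt "1 -0.1185 -0.0524 0 0" --pt "1 -0.1185 -0.0524 0 0" --pt "1 -0.1185 -0.0524 0 0"

```text
t: 5.67
position: [0.5272, 0.0122, 0.1454]
tool_rot: [0.0, 0.813, -0.582, -0.001]
contact_force: [-0.1, -0.5, -2.7]
finger_gap: 0.0134
```

step_arm --pt "1 -0.1185 -0.0524 0 0" --pt "1 -0.1185 -0.0524 0 0" --pt "1 -0.1185 -0.0524 0 0" --pt "1 -0.1185 -0.0524 0 0" --pt "1 -0.1185 -0.0524 0 0"

```text
t: 6.08
position: [0.5385, 0.1412, 0.1453]
tool_rot: [0.0, 0.813, -0.582, -0.001]
contact_force: [0.4, -0.2, -3.3]
finger_gap: 0.013
```

step_arm --pt "1 -0.1185 -0.0524 0 0" --pt "1 -0.1185 -0.0524 0 0" --pt "1 -0.06 -0.026 0 0" --pt "1 0 0 0 0" --pt "1 0 0 0 0"

```text
t: 6.5
position: [0.5442, 0.2046, 0.1454]
tool_rot: [0.001, 0.813, -0.582, -0.001]
contact_force: [-0.2, -1.2, -2.5]
finger_gap: 0.0132
```

step_arm --pt "1 0 0 0.06 0" --pt "1 0 0 0.09 0" --pt "1 0 0 0.09 0" --pt "1 0 0 0.07 0" --pt "1 0 0 0.035 0"

```text
t: 6.92
position: [0.5439, 0.2024, 0.0746]
tool_rot: [0.001, 0.813, -0.583, -0.001]
contact_force: [-0.0, 0.3, -3.7]
finger_gap: 0.0134
```

```bash
python3 - <<'E'
from h import *
s=r.grab_frame("scene")[:,:,::-1];t=r.grab_frame("top")[:,:,::-1]
cv2.imwrite("pics/b1.png",np.vstack([cv2.resize(s[140:250,290:470],(800,489),interpolation=2)]))
cv2.imwrite("pics/b1t.png",t)
o=r.get_obs();print({k:np.round(o[k],4).tolist() for k in("position","tool_rot","contact_force","torque")})
E
```

```text
{'position': [0.5441, 0.203, 0.0757], 'tool_rot': [0.0011, 0.8127, -0.5827, -0.0007], 'contact_force': [0.3498, 0.9047, -3.2542], 'torque': [0.0246, -0.0228, 0.0542]}
```

View pics/b1.png

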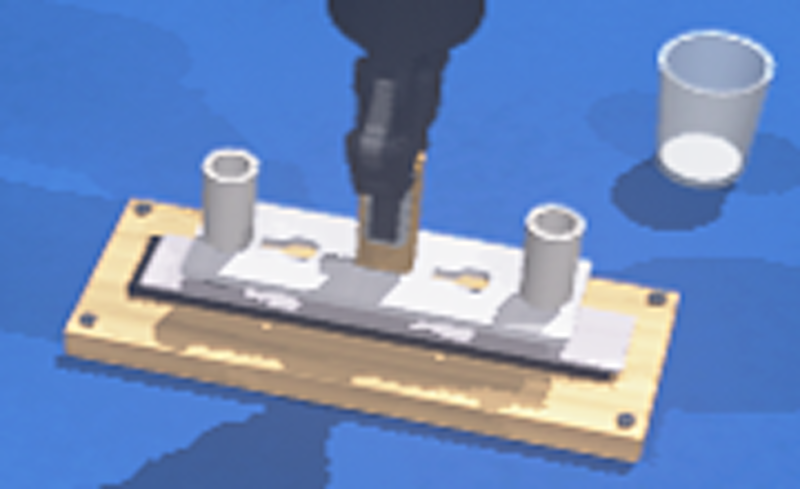

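The rack is level above the strip, with rims at scene about (341.6,176.9) and (414.5,189.6).

```bash
python3 - <<'E'
from h import *
a,b=[ray("scene",q,.0981)*1000 for q in((341.6,176.9),(414.5,189.5))]
h=[ray("scene",q,.040)*1000 for q in((358.0,200.),(396.4,206.6))]
print(((a+b)/2).round(1),np.linalg.norm(a-b).round(1),np.degrees(np.arctan2(*(b-a)[1::-1])).round(1),(h[0]+h[1])/2)
d=(h[0]+h[1]-a-b)/2;c=np.radians(18.9);print("needed along,lat",d[0]*np.cos(c)+d[1]*np.sin(c),-d[0]*np.sin(c)+d[1]*np.cos(c))
E
```

```text
[545.9 197.5  98.1] 165.1 18.7 [546.8421552  199.91276663  40.        ]
needed along,lat 1.6804982523259286 2.0031089560667734
```

step_arm --pt "1 -0.0075 -0.004 0 0" --pt "1 0 0 0.015 0" --pt "1 0 0 0.012 0" --pt "1 0 0 0.01 0" --pt "1 0 0 0 0"

```text
t: 7.43
position: [0.5451, 0.2058, 0.0697]
tool_rot: [0.0, 0.813, -0.582, -0.0]
contact_force: [0.8, -0.6, -3.6]
finger_gap: 0.0131
```

step_arm --pt "1 0 0 0.005 0" --pt "1 0 0 0.005 0" --pt "1 0 0 0.003 0" --pt "1 0 0 0 0" --pt "1 0 0 0 0"

```text
t: 7.85
position: [0.5451, 0.2059, 0.0673]
tool_rot: [0.0, 0.813, -0.582, -0.0]
contact_force: [-0.8, -0.8, -2.5]
finger_gap: 0.0132
```

step_arm --pt "1 0 0 0.005 0" --pt "1 0 0 0.005 0" --pt "1 0 0 0 0" --pt "1 0 0 0 0" --pt "1 0 0 0 0"

```text
t: 8.27
position: [0.5452, 0.2059, 0.0653]
tool_rot: [-0.0, 0.813, -0.582, -0.0]
contact_force: [0.1, -0.1, -3.1]
finger_gap: 0.0134
```

step_arm --pt "1 0 0 0.005 0" --pt "1 0 0 0.005 0" --pt "1 0 0 0 0" --pt "1 0 0 0 0" --pt "1 0 0 0 0"

```text
t: 8.68
position: [0.5451, 0.2059, 0.0633]
tool_rot: [-0.0, 0.813, -0.582, -0.0]
contact_force: [0.5, -0.1, -3.3]
finger_gap: 0.0132
```

```bash
python3 - <<'E'
from h import *
s=r.grab_frame("scene")[:,:,::-1]
cv2.imwrite("pics/b2.png",cv2.resize(s[165:225,320:440],(800,400),interpolation=2))
o=r.get_obs();print({k:np.round(o[k],4).tolist() for k in("position","tool_rot","contact_force","torque")})
E
```

```text
{'position': [0.5451, 0.2059, 0.0633], 'tool_rot': [0.0, 0.813, -0.5822, -0.0001], 'contact_force': [-0.6662, 0.159, -3.7917], 'torque': [-0.0011, 0.0233, 0.0716]}
```

View pics/b2.png

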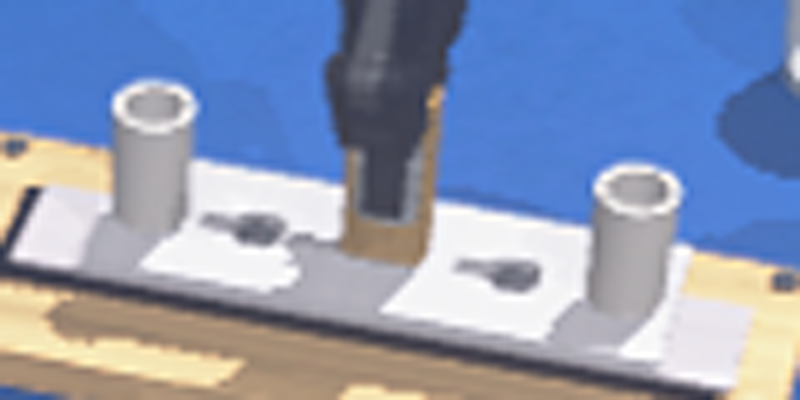

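The dark heads fill the wide ends, so I'll keep lowering.

step_arm --pt "1 0 0 0.005 0" --pt "1 0 0 0.005 0" --pt "1 0 0 0.005 0" --pt "1 0 0 0 0" --pt "1 0 0 0 0"

```text
t: 9.15
position: [0.5452, 0.2059, 0.0603]
tool_rot: [-0.0, 0.813, -0.582, -0.0]
contact_force: [0.2, -0.2, -2.4]
finger_gap: 0.0131
```

step_arm --pt "1 0 0 0.005 0" --pt "1 0 0 0.005 0" --pt "1 0 0 0.005 0" --pt "1 0 0 0 0" --pt "1 0 0 0 0"

```text
t: 9.57
position: [0.5452, 0.2059, 0.0573]
tool_rot: [-0.0, 0.813, -0.582, -0.0]
contact_force: [-0.0, 0.1, -1.2]
finger_gap: 0.0132
```

step_arm --pt "1 0 0 0.004 0" --pt "1 0 0 0.004 0" --pt "1 0 0 0 0" --pt "1 0 0 0 0" --pt "1 0 0 0 0"

```text
t: 9.98
position: [0.5452, 0.2059, 0.0557]
tool_rot: [-0.0, 0.813, -0.582, -0.0]
contact_force: [-0.0, 0.6, -0.9]
finger_gap: 0.0134
```

```bash
python3 - <<'E'
from bench import r
import numpy as np
o=r.get_obs();print({k:np.round(o[k],4).tolist() for k in("position","contact_force","torque")})
E
```

```text
{'position': [0.5452, 0.2059, 0.0557], 'contact_force': [-0.0335, 0.5779, -0.9077], 'torque': [-0.055, 0.1061, -0.0129]}
```

step_arm --pt "1 0 0 0.003 0" --pt "1 0 0 0.003 0" --pt "1 0 0 0 0" --pt "1 0 0 0 0" --pt "1 0 0 0 0"

```text
t: 10.4
position: [0.5452, 0.2059, 0.0546]
tool_rot: [-0.0, 0.813, -0.582, 0.0]
contact_force: [-1.3, -0.5, 0.5]
finger_gap: 0.0132
```

Resting flat on the strip at about 4 N. Now slide it along board +x.

step_arm --pt "1 0 -0.01 0 0" --pt "1 0 -0.01 0 0" --pt "1 0 -0.01 0 0" --pt "1 0 0 0 0" --pt "1 0 0 0 0"

```text
t: 10.82
position: [0.5509, 0.2079, 0.0544]
tool_rot: [-0.0, 0.813, -0.582, -0.0]
contact_force: [-1.6, -2.3, 1.4]
finger_gap: 0.0136
```

step_arm --pt "1 0 -0.01 0 0" --pt "1 0 -0.01 0 0" --pt "1 0 0 0 0" --pt "1 0 0 0 0" --pt "1 0 0 0 0"

```text
t: 11.23
position: [0.5547, 0.2091, 0.0545]
tool_rot: [-0.0, 0.813, -0.582, 0.0]
contact_force: [-0.8, 0.6, 1.3]
finger_gap: 0.0133
```

step_arm --pt "1 0 -0.01 0 0" --pt "1 0 -0.01 0 0" --pt "1 0 0 0 0" --pt "1 0 0 0 0" --pt "1 0 0 0 0"

```text
t: 11.65
position: [0.5585, 0.2104, 0.0545]
tool_rot: [-0.0, 0.813, -0.582, -0.0]
contact_force: [-2.0, -0.2, 1.4]
finger_gap: 0.0134
```

step_arm --pt "1 0 -0.005 0 0" --pt "1 0 -0.005 0 0" --pt "1 0 0 0 0" --pt "1 0 0 0 0" --pt "1 0 0 0 0"

```text
t: 12.07
position: [0.5604, 0.211, 0.0545]
tool_rot: [-0.0, 0.813, -0.582, 0.0]
contact_force: [-1.6, -0.8, 1.6]
finger_gap: 0.013
```

step_arm --pt "1 0 -0.005 0 0" --pt "1 0 -0.0025 0 0" --pt "1 0 0 0 0" --pt "1 0 0 0 0" --pt "1 0 0 0 0"

```text
t: 12.48
position: [0.5617, 0.2115, 0.0545]
tool_rot: [-0.0, 0.813, -0.582, -0.0]
contact_force: [-2.0, -1.0, 0.9]
finger_gap: 0.0134
```

step_arm --pt "1 0 -0.005 0 0" --pt "1 0 0 0 0" --pt "1 0 0 0 0" --pt "1 0 0 0 0" --pt "1 0 0 0 0"

```text
t: 12.9
position: [0.5625, 0.2118, 0.0544]
tool_rot: [0.0, 0.813, -0.582, -0.0]
contact_force: [-3.7, -0.3, 1.5]
finger_gap: 0.0134
```

step_arm --pt "1 0 -0.005 0 0" --pt "1 0 0 0 0" --pt "1 0 0 0 0" --pt "1 0 0 0 0" --pt "1 0 0 0 0"

```text
t: 13.32
position: [0.5632, 0.212, 0.0543]
tool_rot: [0.0, 0.813, -0.582, -0.0]
contact_force: [-5.9, -1.5, 1.2]
finger_gap: 0.0131
```

step_arm --pt "1 0 -0.005 0 0" --pt "1 0 0 0 0" --pt "1 0 0 0 0" --pt "1 0 0 0 0" --pt "1 0 0 0 0"

```text
t: 13.73
position: [0.5638, 0.2122, 0.0542]
tool_rot: [0.001, 0.813, -0.582, -0.0]
contact_force: [-7.2, -3.3, 1.7]
finger_gap: 0.0132
```

step_arm --pt "1 0 -0.005 0 0" --pt "1 0 0 0 0" --pt "1 0 0 0 0" --pt "1 0 0 0 0" --pt "1 0 0 0 0"

```text
t: 14.15
position: [0.5645, 0.2124, 0.0541]
tool_rot: [0.001, 0.813, -0.582, -0.001]
contact_force: [-9.7, -3.4, 2.4]
finger_gap: 0.0134
```

```bash
python3 - <<'E'
from h import *
s=r.grab_frame("scene")[:,:,::-1]
cv2.imwrite("pics/b3.png",cv2.resize(s[165:225,320:440],(800,400),interpolation=2))
o=r.get_obs();print({k:np.round(o[k],4).tolist() for k in("position","tool_rot","contact_force","torque")})
E
```

```text
{'position': [0.5644, 0.2124, 0.054], 'tool_rot': [0.0011, 0.813, -0.5822, -0.0006], 'contact_force': [-10.5806, -3.3116, 2.6048], 'torque': [-0.623, 2.1092, 0.027]}
```

View pics/b3.png

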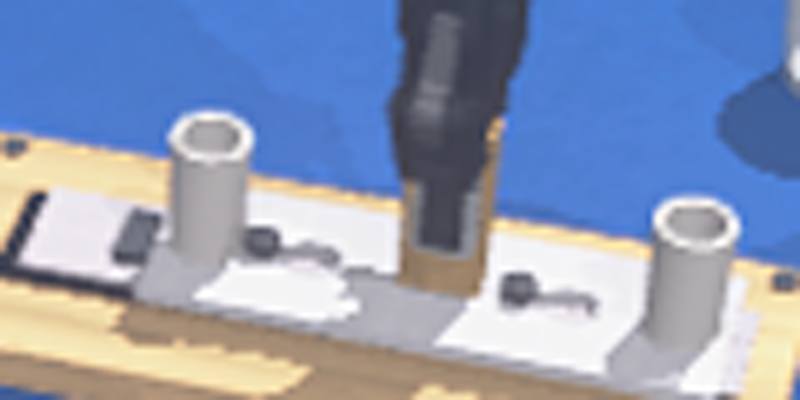

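The heads are over the closed slot ends, and the catch shows uncovered behind the plate at about (135,235). I'll relax the push, then release.

step_arm --pt "1 0 0.005 0 0" --pt "1 0 0.005 -0.002 0" --pt "1 0 0.003 -0.002 0" --pt "1 0 0 0 0" --pt "1 0 0 0 0" --grip_force 20

```text
t: 14.62
position: [0.5629, 0.2119, 0.0552]
tool_rot: [0.0, 0.813, -0.582, -0.0]
contact_force: [-3.9, -2.6, -2.0]
finger_gap: 0.0135
```

step_arm --pt "0.6 0 0 0 0" --pt "0.4 0 0 0 0" --pt "0.2 0 0 0 0" --pt "0 0 0 0 0" --pt "-0.2 0 0 0 0"

```text
t: 15.03
position: [0.5633, 0.212, 0.0554]
tool_rot: [-0.0, 0.813, -0.582, 0.0]
contact_force: [-0.1, 0.1, 0.5]
finger_gap: 0.051
```

step_arm --pt "-0.3 0 0 0 0" --pt "-0.3 0 0 0 0" --pt "-0.3 0 0 -0.03 0" --pt "-0.3 0 0 -0.08 0" --pt "-0.3 0 0 -0.12 0"

```text
t: 15.45
position: [0.562, 0.2116, 0.1006]
tool_rot: [0.001, 0.813, -0.582, -0.001]
contact_force: [0.3, -0.4, -0.3]
finger_gap: 0.0551
```

step_arm --pt "-0.3 0 0 -0.15 0" --pt "-0.3 0 0 -0.15 0" --pt "-0.3 0 0 -0.15 0" --pt "-0.3 0 0 -0.08 0" --pt "-0.3 0 0 0 0"

```text
t: 15.87
position: [0.5645, 0.2127, 0.2118]
tool_rot: [-0.002, 0.813, -0.582, 0.002]
contact_force: [0.3, -0.3, 0.4]
finger_gap: 0.0556
```

```bash
python3 - <<'E'
from h import *
s=r.grab_frame("scene")[:,:,::-1];t=r.grab_frame("top")[:,:,::-1]
cv2.imwrite("pics/f.png",np.vstack([cv2.resize(s[165:225,320:440],(800,400),interpolation=cv2.INTER_CUBIC),cv2.resize(s[100:340,180:500],(267,200)).repeat(1,1) if 0 else np.hstack([cv2.resize(s,(267,200)),cv2.resize(t,(267,200)),cv2.resize(t[180:320,190:377],(266,200))])]))
o=r.get_obs();print({k:np.round(o[k],4).tolist() for k in("t","position","contact_force","finger_gap")})
E
```

```text
{'t': 15.9667, 'position': [0.5632, 0.212, 0.208], 'contact_force': [-0.0985, -0.2509, -0.7456], 'finger_gap': 0.0557}
```

View pics/f.png

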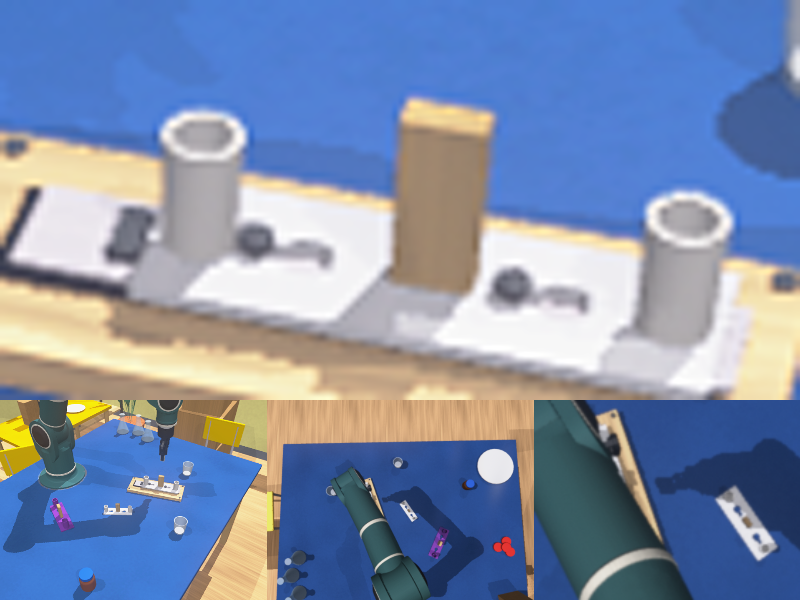

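```bash
python3 -c "
from bench import r
print(r.hand_in())"
```

```text
the job is handed in; nothing more can be done
None
```

The large white rack is on the board and slid fully home, the gripper has let go and is clear, and I handed the job in at about 16 s of the 58 s allowed.

- **Fitting:** I pinched the rack by its wooden grip, carried it over the board and turned it 3° to line up. The holes went over both screw heads on the first lowering, so no search was needed. The plate came to rest flat at about 4 N.
- **Sliding home:** I slid it about 18 mm until it met a firm stop at the screw shanks. I pushed on to about 11 N, with the strip yielding, then eased off before opening the fingers.
- **Last checks:** The final picture shows both heads at the closed slot ends and the whole catch uncovered behind the plate. The rack stands free and upright, and the force reading is back to about zero. The cups and the jar were never approached.
- **Not confirmed:** I judged the catch to be up only from the picture and the felt stop. I didn't tug the rack back against it, and the vertical force didn't clearly drop when it should have sprung up.
- **Disagreement:** The two cameras differed by about 5 mm in absolute position. I relied on positions relative to each other, which agreed to about 2 mm.

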